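# Load the gel warmer and set its sunken thermostat

### The arm

A 6-joint arm with a two-finger parallel gripper is mounted at the origin on the work surface. World frame = base frame: x ahead of the robot, y to its left, z up, the work surface at z = 0. Lengths are in m, angles in rad, forces in N, time in s.
With the tool pointing down it reaches from about 0.3 to 0.95 m from the base axis. Payload 3.1 kg.
Tool frame: the origin (TCP) lies midway between the tips of the shut fingers; the grasp point (between the pads) lies 19 mm behind it; z points along the fingers, y is the direction in which the jaws open and shut (so a half turn about z gives the same grasp; the last joint's range is limited). The gripper opens to 85 mm and grips with 20 to 120 N. Pads are 22 mm wide; open, the fingers measure 114 mm over their backs; the gripper's body (76 mm by 85 mm) begins 54 mm behind the grasp point. The pads swing forward as they close: fully open they stand 13 mm farther back than shut.
Start: joints at [1.197, 0.308, 1.634, -0, 1.2, -0.07], TCP at [0.187, 0.596, 0.231] pointing down, gripper open.
Joint ranges: [-3.06, 3.06], [-0.79, 1.96], [0.05, 2.63], [-1.19, 4.34], [0.05, 2.64], [-2.94, 2.94]. Speed limits (rad/s): [2.79, 2.79, 3.14, 3.14, 3.14, 3.14].

### API

Orientations are given as [roll, pitch, yaw] about the fixed x, y, z axes, in that order (R = Rz(yaw) Ry(pitch) Rx(roll)).
In Python, from station import sense, camera, workorder gives the robot as it stands.
- The arm moves only by the tool drive_tool, never from a script. Its argument "deltas" is a list of rows, each a list of 7 numbers: the shift along the world's x, y, z in mm, then the turn, a rotation vector about the world's x, y, z in degrees, then the opening, from 0 (shut) to 1 (fully open). In form: [[dx, dy, dz, rx, ry, rz, fingers], ...]. A call has 1 to 10 rows; each row is the pose to reach, as a shift and turn from the pose commanded when the call began; what a row does not reach only later rows make up. A row lasts 1/8 s, in which the tool goes at most 62.5 mm and 10.7 degrees, less where a joint would pass 70% of its speed; a pose out of reach is approached as far as the arm can. A call with a gripper value outside its range is refused whole. The fingers move at their own pace and stop on an object; "grip_force" is the grip in N (left out, the last holds). Time passes only in rows, so rows that repeat a pose let the fingers close. It gives the time, the measured TCP pose, the force and the opening at its end, in the units of the state.
- sense(): the state, without advancing time (a new reading comes with each control period).
- camera(name): name is "scene" or "top" or "wrist"; returns a dict with "img" (480x640x3 uint8, blue, green, red), "fx", "fy", "cx", "cy" (pixels), "position" and "rotation" of the camera in the world; the wrist camera has in their place "tool_from_camera" (4x4, takes a point from camera to tool coordinates, whose origin is the TCP and whose axes are the flange's). Camera axes: x right, y down, z forward; pixel columns grow to the right and rows downward; lengths in m; the calibration is good to about 2 mm. A picture is of the moment at which its call begins: read the wrist's pose just before it. There is no depth.
- workorder.job_done(): hands the job in, once; it reports no verdict.
The state is a dict: "time_s": time; "joints": joint angles; "joint_velocities": joint speeds; "effort": joint torques, N m; "tcp_pos": TCP position; "orientation": TCP orientation; "contact_force": force on the tool from outside, world axes, zero at the start; "ft_torque": the same for the moment, N m; "gripper_width": finger opening in m.
Only numpy, scipy, OpenCV 4.12 (cv2) and the standard library are available. Lean on these libraries where they do the work, as an engineer would, in place of code of your own. Each camera call takes 0.05 s, during which the arm holds its last target. There are 200 camera calls.

### The job

Warm the gel bottles for the next examination: first turn the sunken thermostat knob all the way back to off, then slide the empty tub along the deck, without lifting it, from the heating place to the thinly outlined parking place. There, put every small square gel bottle from the table into the tub; then slide the tub back onto the heating place, squarely within its outline, and lay the lid fully home on it. Only when the lid is on, turn the knob up until its pointer is at the long bold mark; do not knock over the tall pump bottle.

Things in the scene. Friction and masses are not known exactly. Their poses are not given: they have to be found in the camera images.
- warmer: Flat white bench warmer, fixed to the table, 200 mm (x) by 435 mm (y). Origin on the table surface; y from -200 to +115 mm is the flat deck, top 30 mm above the table; y from +115 to +235 mm is the control panel, top 40 mm above the table. Its x axis points away from the robot, turned a little from start to start.
- warm_mark (a point): Centre of the heating place on the deck surface (dark bold outline 184 x 134 mm round a bare metal plate), at (0, 30, 30) mm of the warmer. The tub starts about here, empty.
- park_mark (a point): Centre of the parking place on the deck surface (thin grey outline 184 x 134 mm), at (0, -120, 30) mm of the warmer; 150 mm from the heating place along the warmer's y axis. Nothing stands up between the two.
- trim (a joint): Thermostat knob angle in rad. 0 = off, the stop at its anticlockwise end (white pointer line at the short mark, towards the warmer's -x); grows as the knob is turned clockwise seen from above, to the stop at 4.2. The long bold mark is at 2.2 (within 0.15 is right; off is below 0.12). It stays where it is left; turning takes about 0.03 N m.
- trim_top (a point): Centre of the top of the knob, on its upright axis. The knob is a plain black cylinder 22 mm across and 25 mm high, in the middle of a round well 72 mm across and 28 mm deep, so its top is about 2 mm below the panel surface and there are 25 mm on each side for a finger. The well's floor is 26 mm below this point.
- tub: Loose open steel tub, 180 (x) by 130 (y) by 70 mm high, walls 5 mm, floor 5 mm, 0.6 kg. Origin at the centre of its underside. At the middle of each short side (-x and +x) a black upright grip rib stands out: 12 mm thick (y), reaching from the wall (x = 90 mm) to x = 121 mm, from 34 to 60 mm above the underside. Pinch the -x rib across y from above to slide the tub. Starts with x along the warmer's x, within about 0.05 rad, and slides by friction only (no guides).
- lid: Loose flat steel lid 180 (x) by 130 (y) mm, 0.2 kg, lying on the table, top side up. Origin at the centre of the underside of its locating lip. The lip is 160 x 110 mm outside, 8 mm deep, and goes inside the tub; the plate lies above it from z = 8 to 12 mm. On top in the middle a black bar grip along x: 50 mm long, 14 mm thick (y), from z = 12 to 40 mm. Fully home on the tub its origin is about 62 mm above the tub's origin, x axis along the tub's, either way round.
- bottle0: Small square gel bottle of clear plastic: body 34 x 34 x 40 mm, round white cap 26 mm across and 12 mm high above it, 52 mm in all, about 60 g. Origin at the centre of its underside, z towards the cap. It stands on the table at the start; two to four such bottles are present, absent ones read None. In the tub it may stand or lie flat.
- bottle1: Small square gel bottle of clear plastic: body 34 x 34 x 40 mm, round white cap 26 mm across and 12 mm high above it, 52 mm in all, about 60 g. Origin at the centre of its underside, z towards the cap. It stands on the table at the start; two to four such bottles are present, absent ones read None. In the tub it may stand or lie flat.
- bottle2: Small square gel bottle of clear plastic: body 34 x 34 x 40 mm, round white cap 26 mm across and 12 mm high above it, 52 mm in all, about 60 g. Origin at the centre of its underside, z towards the cap. It stands on the table at the start; two to four such bottles are present, absent ones read None. In the tub it may stand or lie flat.
- bottle3: Small square gel bottle of clear plastic: body 34 x 34 x 40 mm, round white cap 26 mm across and 12 mm high above it, 52 mm in all, about 60 g. Origin at the centre of its underside, z towards the cap. It stands on the table at the start; two to four such bottles are present, absent ones read None. In the tub it may stand or lie flat.
- pump: Tall round white pump bottle, 60 mm across, 175 mm high, beside the work; not to be knocked over. Origin at the centre of its underside.
Things that resemble listed ones, but are neither listed nor needed, are in the scene too. Leave any yellow look-alike of the tub alone.

How it is judged:
By the outcome, as a careful person would: the job done as asked, in the order asked, and still so for the second after the job is handed in, with the robot touching nothing.
Of bottle0, bottle1, bottle2, bottle3 only 2 to 4 are there at a start; the rules pass over those that are not, and their reading is None.
At some moment in a run one of bottle0, bottle1, bottle2, bottle3, lid may be knocked a few centimetres aside while the robot is not near it.
Once in a run the grip may slacken for a moment while it holds something.
It also fails if it takes over 210 s, if anything falls off the work surface, if the arm or the gripper's body presses on something with over 40 N, if the wrist force passes 120 N, or if a joint passes its speed limit or range.

## Working session

There is one attempt and no reset: what is moved stays moved. The work goes in short steps, Python scripts to look and compute and a tool call to move; the robot and the scene stay as the last step left them, time stands still between calls to the robot, and variables do not carry over. Pictures are saved under pics/ and viewed, about 12 in all and at most 16, crops included, and the job is handed in when it is done.

Besides the shell and the picture viewer there is one more tool, called after ">>>" as name([rows], argument=value, ...), one row to a line, values as JSON. drive_tool: Moves the arm, as the interface text tells. Its arguments: {"type":"object","properties":{"deltas":{"type":"array"},"grip_force":{"type":"number"}},"required":["deltas"]}

```bash
ls; mkdir -p pics; cat > h.py <<'E'
import numpy as np,cv2
from station import sense,camera
from scipy.spatial.transform import Rotation as R
def snap(n,f):
    s=sense();c=camera(n);cv2.imwrite('pics/'+f,c['img']);
    if n=='wrist':
        T=np.eye(4);T[:3,:3]=R.from_euler('xyz',s['orientation']).as_matrix();T[:3,3]=s['tcp_pos']
        M=T@np.array(c['tool_from_camera']);c['position']=M[:3,3];c['rotation']=M[:3,:3]
    c['position']=np.array(c['position']);c['rotation']=np.array(c['rotation']);
    np.save('pics/'+f+'.npy',dict(P=c['position'],Rm=c['rotation'],k=[c['fx'],c['fy'],c['cx'],c['cy']]),allow_pickle=True)
    return c
def load(f): return np.load('pics/'+f+'.npy',allow_pickle=True).item()
def w(f,u,v,z):
    d=load(f);fx,fy,cx,cy=d['k'];r=np.array(d['Rm'])@np.array([(u-cx)/fx,(v-cy)/fy,1]);P=d['P']
    return P+r*(z-P[2])/r[2]
def pix(f,p):
    d=load(f);fx,fy,cx,cy=d['k'];q=np.array(d['Rm']).T@(np.array(p)-d['P']);return np.array([fx*q[0]/q[2]+cx,fy*q[1]/q[2]+cy])
E
python3 - <<'E'
from h import *
c=snap('top','top1.png');print(c['position'],c['rotation'],c['fx']);snap('scene','scene1.png')
s=sense();print(s)
E
```

```text
pics
[ 0.31361438 -0.06907289  1.22572446] [-2.93822233 -0.00645004 -1.62316297] 562.3084543733105
{'time_s': 0.1, 'joints': array([ 1.19728607e+00,  3.08895344e-01,  1.63506658e+00, -9.06589409e-06,
        1.19970191e+00, -6.96690742e-02]), 'joint_velocities': array([ 1.33549716e-03, -2.58943326e-03, -2.77744876e-03,  1.57828734e-03,
        9.12983711e-05,  1.76686681e-03]), 'effort': array([-9.66741209e-04, -4.16411805e+01, -2.77644128e+01, -1.18483536e-04,
        4.00814883e-03,  2.13716157e-05]), 'tcp_pos': array([0.18672903, 0.59567059, 0.2301725 ]), 'orientation': array([-3.13952591e+00, -1.35759041e-04,  2.83775462e+00]), 'contact_force': array([-0.88569153,  0.38425995, -0.87773252]), 'ft_torque': array([ 0.00347427, -0.02399895, -0.02397164]), 'gripper_width': 0.08554496782645853}
```

View pics/top1.png

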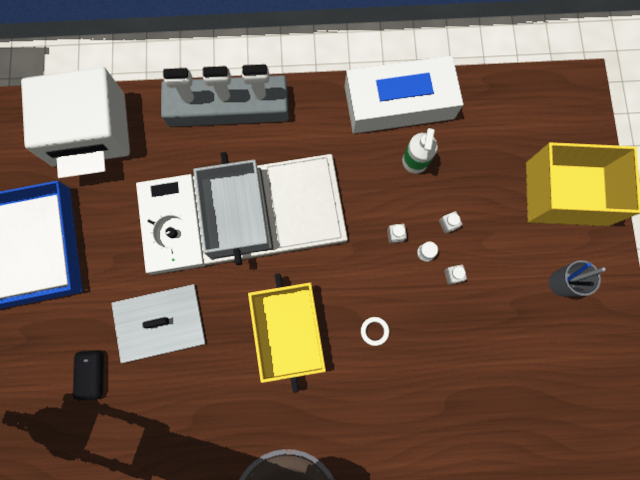

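View pics/scene1.png

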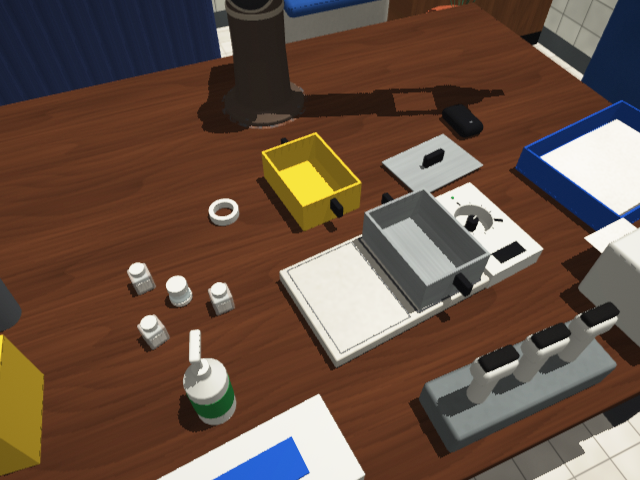

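```bash
sed -i "s/c\['position'\]=np.array(c\['position'\]);c\['rotation'\]=np.array(c\['rotation'\]);/c['position']=np.array(c['position']);c['rotation']=np.array(c['rotation']);\n    if c['rotation'].size==3: c['rotation']=R.from_euler('xyz',c['rotation']).as_matrix()/" h.py
python3 - <<'E'
from h import *
c=snap('top','top2.png')
for n,u,v,z in [('deckFR',331,156,.03),('deckNR',346,241,.03),('panF',137,182,.04),('panN',146,271,.04),('knob',173,233,.038),('b',398,231,.05),('b',451,220,.05),('b',457,272,.05),('round',428,250,.05),('lidgrip',157,323,.04),('lid1',112,303,.01),('lid2',193,286,.01),('lid3',204,344,.01),('lid4',122,361,.01),('pump',418,160,.02),('rib-',238,257,.09),('rib+',224,158,.09),('yrib',280,280,.09)]:
    print(n,np.round(w('top2.png',u,v,z),4))
i=c['img'];z=lambda a,b,c_,d:cv2.resize(i[b:d,a:c_],(400,300),interpolation=cv2.INTER_CUBIC)
cv2.imwrite('pics/m1.png',np.vstack([np.hstack([z(130,195,210,255),z(380,200,480,275+0)]),np.hstack([z(190,140,350,260),z(105,280,209,358+10)])]))
E
```

```text
deckFR [ 0.7236 -0.1322  0.03  ]
deckNR [ 0.5295 -0.1534  0.03  ]
panF [0.6819 0.2955 0.04  ]
panN [0.4849 0.2742 0.04  ]
knob [0.5645 0.2176 0.038 ]
b [ 0.5419 -0.2643  0.05  ]
b [ 0.5601 -0.3799  0.05  ]
b [ 0.4477 -0.3813  0.05  ]
round [ 0.4976 -0.3246  0.05  ]
lidgrip [0.3749 0.2505 0.04  ]
lid1 [0.4239 0.355  0.01  ]
lid2 [0.4514 0.1815 0.01  ]
lid3 [0.3274 0.1593 0.01  ]
lid4 [0.3014 0.3316 0.01  ]
pump [ 0.7078 -0.3276  0.02  ]
rib- [0.4968 0.073  0.09  ]
rib+ [0.71   0.0973 0.09  ]
yrib [ 0.4454 -0.0107  0.09  ]
```

View pics/m1.png

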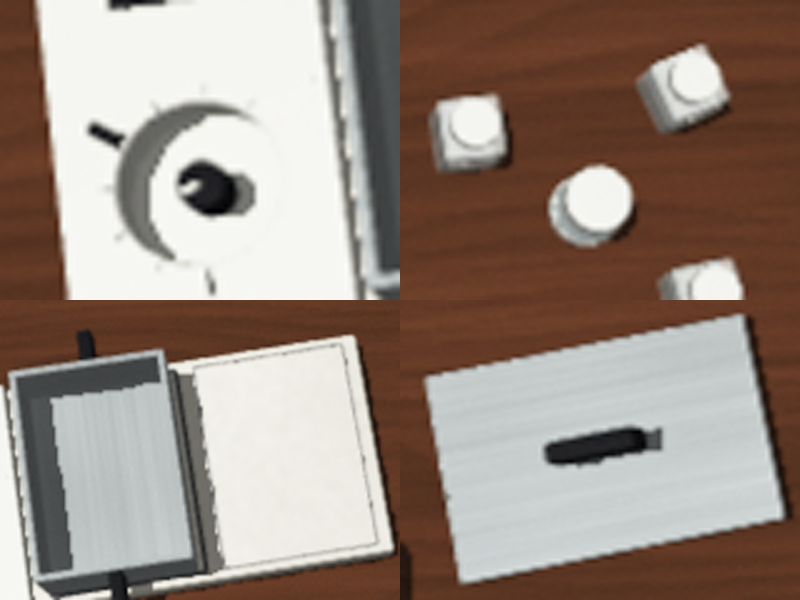

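>>> drive_tool([
  [60,-60,0,0,0,-10,0.5],
  [120,-120,0,0,0,-20,0.4],
  [180,-180,0,0,0,-30,0.35],
  [240,-240,0,0,0,-40,0.35],
  [300,-300,0,0,0,-50,0.35],
  [350,-350,0,0,0,-60,0.35],
  [377,-378,-40,0,0,-70,0.35],
  [377,-378,-60,0,0,-70,0.35],
  [377,-378,-60,0,0,-70,0.35],
  [377,-378,-60,0,0,-70,0.35],
], grip_force=40)

```text
time_s: 1.4
tcp_pos: [0.5642, 0.2154, 0.1688]
orientation: [-3.138, 0.001, 1.612]
contact_force: [-0.1, 0.5, -0.2]
gripper_width: 0.0298
```

```bash
python3 - <<'E'
from h import *
c=snap('wrist','w1.png');s=sense();print(s['tcp_pos'],s['orientation'],s['gripper_width'],s['contact_force'],s['joints']);print(c['position'])
print(pix('w1.png',[0.5645,0.2176,.038]))
E
```

```text
[0.56365322 0.21707902 0.16980884] [-3.13849868e+00  3.55598443e-04  1.61326092e+00] 0.029566212599651275 [-0.32461994  0.56039314  0.33473639] [2.95313512e-01 3.33477665e-01 1.73307947e+00 4.87711761e-04
 1.07812012e+00 2.52618131e-01]
[0.56251186 0.29441716 0.31033978]
[321.19859683 225.95241532]
```

View pics/w1.png

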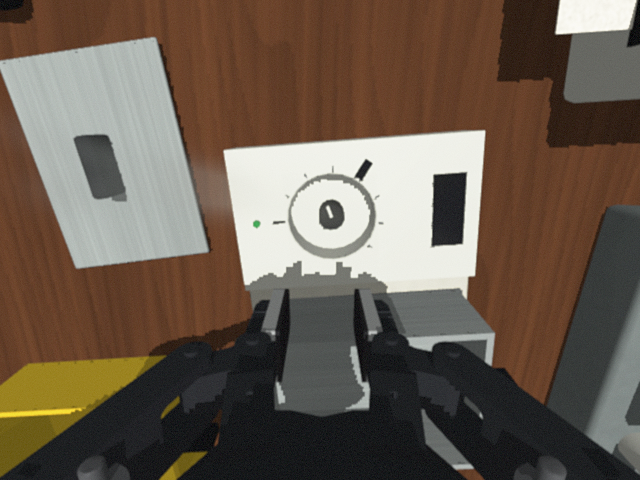

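```bash
python3 - <<'E'
from h import *
i=cv2.imread('pics/w1.png')
print(load('w1.png')['k'])
for f,u,v,z in [('w1.png',331,212,.038),('w1.png',332,216,.04),('w1.png',289,216,.04),('w1.png',375,216,.04),('w1.png',225,149,.04),('w1.png',485,131,.04),('top2.png',172,233,.038)]: print(np.round(w(f,u,v,z),4))
cv2.imwrite('pics/m2.png',np.hstack([cv2.resize(i[160:270,270:400],(390,330),interpolation=cv2.INTER_CUBIC),cv2.resize(cv2.imread('pics/top2.png')[200:266,134:212],(390,330),interpolation=cv2.INTER_CUBIC)]))
E
```

```text
[340.7099789543933, 340.7099789543933, 321.33474431346895, 239.12301753228766]
[0.572  0.2298 0.038 ]
[0.573 0.227 0.04 ]
[0.5379 0.2255 0.04  ]
[0.608  0.2284 0.04  ]
[0.4881 0.2765 0.04  ]
[0.685  0.2977 0.04  ]
[0.5646 0.2198 0.038 ]
```

View pics/m2.png

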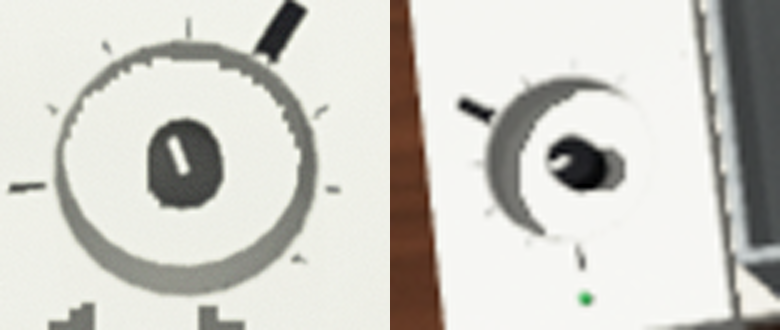

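>>> drive_tool([
  [4,5,-50,0,0,0,0.35],
  [7,10,-95,0,0,0,0.35],
  [7,10,-100,0,0,0,0.35],
  [7,10,-100,0,0,0,0.35],
])

```text
time_s: 1.95
tcp_pos: [0.5711, 0.2294, 0.0724]
orientation: [3.141, -0.0, 1.617]
contact_force: [-0.1, 0.6, -0.2]
gripper_width: 0.03
```

```bash
python3 - <<'E'
from h import *
c=snap('wrist','w2.png');s=sense();print(s['tcp_pos'],s['gripper_width'])
i=c['img'];p=pix('w2.png',[.571,.2275,.038]);print(p,pix('w2.png',s['tcp_pos']))
u,v=map(int,p);cv2.imwrite('pics/m3.png',cv2.resize(i[v-100:v+80,u-120:u+120],(480,360)))
print(u-120,v-100)
E
```

```text
[0.57210014 0.22948578 0.07348676] 0.030301609149099597
[319.29275976 279.266471  ] [321.49440591 307.50770157]
199 179
```

View pics/m3.png

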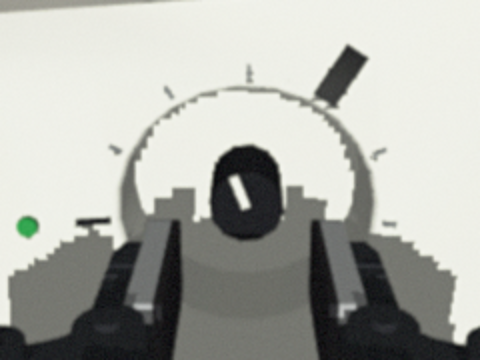

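```bash
python3 - <<'E'
from h import *
print(w('w2.png',322,281.5,.038), w('w2.png',322,281.5-34.,.038),w('w2.png',199+246/2,179+ 205/2-17,.038))
for x in (120,375): print(w('w2.png',199+x/2,179+205/2,.04))
print(w('w2.png',199+247/2,179+87/2,.04))
E
```

```text
[0.57259146 0.22619146 0.038     ] [0.5716361  0.24654152 0.038     ] [0.57210591 0.23653413 0.038     ]
[0.53734644 0.22550621 0.04      ]
[0.60859067 0.22877448 0.04      ]
[0.57120527 0.26123248 0.04      ]
```

>>> drive_tool([
  [1,-3,-15,0,0,0,0.33],
  [1,-3,-30,0,0,0,0.33],
  [1,-3,-45,0,0,0,0.33],
  [1,-3,-53,0,0,0,0.33],
  [1,-3,-53,0,0,0,0.33],
  [1,-3,-53,0,0,0,0.1],
  [1,-3,-53,0,0,0,0.1],
  [1,-3,-53,0,0,0,0.1],
], grip_force=25)

```text
time_s: 3.0
tcp_pos: [0.5716, 0.2253, 0.0179]
orientation: [-3.141, 0.0, 1.616]
contact_force: [0.6, -1.0, -5.8]
gripper_width: 0.0213
```

>>> drive_tool([
  [0,0,0,0,0,9,0.1],
  [0,0,0,0,0,18,0.1],
  [0,0,0,0,0,27,0.1],
  [0,0,0,0,0,36,0.1],
  [0,0,0,0,0,45,0.1],
  [0,0,0,0,0,54,0.1],
  [0,0,0,0,0,58,0.1],
  [0,0,0,0,0,62,0.1],
  [0,0,0,0,0,62,0.1],
])

```text
time_s: 4.12
tcp_pos: [0.5714, 0.2251, 0.0179]
orientation: [-3.141, -0.001, 2.698]
contact_force: [-0.5, -1.1, -5.8]
gripper_width: 0.021
```

```bash
python3 -c "
from h import *
s=sense();print(s['tcp_pos'],s['orientation'],s['ft_torque'],s['contact_force'],s['gripper_width'],s['joints'])"
```

```text
[0.57143918 0.22512754 0.01790058] [-3.14069713e+00 -7.45115342e-04  2.69754086e+00] [-0.01582373  0.0537288   0.04427132] [-0.45360776 -1.07653019 -5.84281085] 0.020967287463640245 [ 3.04486208e-01  5.58229741e-01  1.76896385e+00 -2.04690483e-04
  8.15554476e-01 -8.22118265e-01]
```

>>> drive_tool([
  [0,0,0,0,0,4,0.1],
  [0,0,0,0,0,8,0.1],
  [0,0,0,0,0,8,0.1],
])

```text
time_s: 4.5
tcp_pos: [0.5714, 0.2251, 0.0179]
orientation: [-3.141, -0.001, 2.836]
contact_force: [0.4, -1.3, -5.0]
gripper_width: 0.0211
```

```bash
python3 -c "
from h import *
s=sense();print(s['orientation'],s['ft_torque'],s['contact_force'])"
```

```text
[-3.14066950e+00 -9.48772866e-04  2.83625766e+00] [-0.08131041 -0.00492388  0.04005569] [ 0.38235097 -1.27143898 -5.01431399]
```

>>> drive_tool([
  [0,0,0,0,0,3,0.1],
  [0,0,0,0,0,6,0.1],
  [0,0,0,0,0,6,0.1],
])

```text
time_s: 4.88
tcp_pos: [0.571, 0.2252, 0.0179]
orientation: [-3.141, -0.002, 2.94]
contact_force: [-2.9, -0.2, -4.0]
gripper_width: 0.0206
```

```bash
python3 -c "
from h import *
s=sense();print(s['orientation'],s['ft_torque'],s['contact_force'])"
```

```text
[-3.14072025e+00 -2.10799590e-03  2.94006865e+00] [-0.02900256  0.35756719 -0.108032  ] [-2.93012687 -0.22199508 -4.02896422]
```

>>> drive_tool([
  [0,0,0,0,0,4,0.1],
  [0,0,0,0,0,4,0.1],
  [0,0,0,0,0,0,0.33],
  [0,0,0,0,0,0,0.33],
  [0,0,30,0,0,0,0.33],
  [0,0,80,0,0,0,0.33],
  [-30,0,120,0,0,0,0.33],
  [-50,0,150,0,0,0,0.33],
  [-50,0,150,0,0,0,0.33],
])

```text
time_s: 6.0
tcp_pos: [0.5242, 0.2266, 0.1726]
orientation: [3.137, 0.008, 2.943]
contact_force: [0.1, 0.7, 0.6]
gripper_width: 0.0279
```

```bash
python3 - <<'E'
from h import *
q=[w('top2.png',*p,.1)[:2] for p in [(194.8,168.8),(255.2,160),(266.8,239.2),(206,251)]];print(np.round(q,4))
c=np.mean(q,0);a=[np.degrees(np.arctan2(*(q[i]-q[j])[::-1])) for i,j in((0,3),(1,2))];b=[np.degrees(np.arctan2(*(q[i]-q[j])[::-1]))-90 for i,j in((0,1),(3,2))];print(c,a,b)
s=sense();print(s['tcp_pos'],s['orientation'])
c=snap('wrist','w3.png');cv2.imwrite('pics/m4.png',c['img'])
E
```

```text
[[0.6859 0.1571]
 [0.6988 0.0307]
 [0.5288 0.0123]
 [0.5108 0.1361]]
[0.60608644 0.08407051] [np.float64(6.858803680061796), np.float64(6.17620881653995)] [np.float64(5.833369823060849), np.float64(8.277811628516844)]
[0.52419789 0.22662624 0.17263602] [3.13704716 0.00779669 2.94345161]
```

View pics/m4.png

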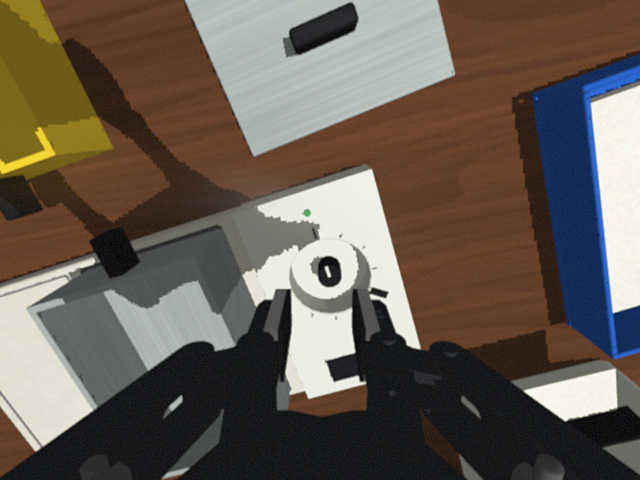

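>>> drive_tool([
  [-10,-50,0,0,0,9,0.45],
  [-22,-100,0,0,0,18,0.45],
  [-22,-150,-10,0,0,18,0.45],
  [-22,-153,-40,0,0,18,0.45],
  [-22,-153,-40,0,0,18,0.45],
  [-22,-153,-40,0,0,18,0.45],
])

```text
time_s: 6.8
tcp_pos: [0.5005, 0.0726, 0.1281]
orientation: [3.141, -0.0, -3.026]
contact_force: [0.6, 0.9, 0.0]
gripper_width: 0.0385
```

```bash
python3 - <<'E'
from h import *
print(w('w3.png',115,250,.085),w('w3.png',109,233,.09),w('w3.png',122,269,.09))
s=sense();print(s['tcp_pos'],s['orientation'])
c=snap('wrist','w4.png');
for p in([.502,.074,.09],s['tcp_pos']): print(pix('w4.png',p))
E
```

```text
[0.50013193 0.08217054 0.085     ] [0.48645215 0.08639627 0.09      ] [0.51349692 0.08501044 0.09      ]
[0.50045933 0.07263988 0.12812415] [ 3.14148935e+00 -2.55008173e-04 -3.02617958e+00]
[323.44667248 274.57925721]
[321.43945311 304.48674112]
```

View pics/w4.png

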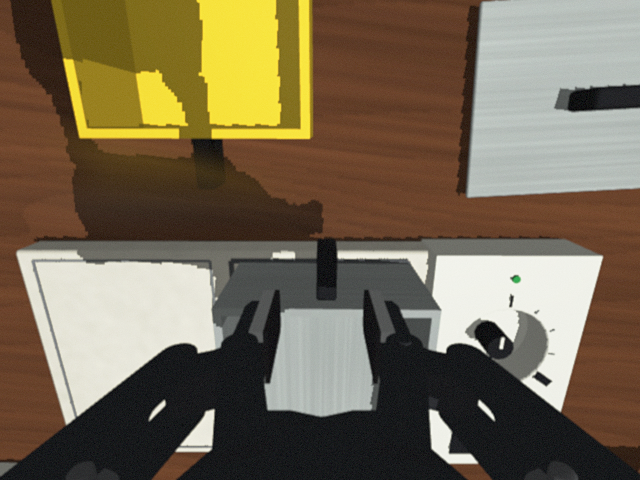

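```bash
python3 - <<'E'
from h import *
for v in (250,275,299): print(w('w4.png',326.5,v,.09))
print([w('w4.png',u,309,.1) for u in (215,440)])
E
```

```text
[0.48692851 0.07394936 0.09      ]
[0.50205951 0.07577221 0.09      ]
[0.51730007 0.07760825 0.09      ]
[array([0.52545506, 0.01545255, 0.1       ]), array([0.51096276, 0.14082984, 0.1       ])]
```

>>> drive_tool([
  [0,3,-30,0,0,0,0.45],
  [0,3,-55,0,0,0,0.45],
  [0,3,-68,0,0,0,0.45],
  [0,3,-68,0,0,0,0.45],
  [0,3,-68,0,0,0,0.0],
  [0,3,-68,0,0,0,0.0],
  [0,3,-68,0,0,0,0.0],
  [0,3,-68,0,0,0,0.0],
], grip_force=60)

```text
time_s: 7.85
tcp_pos: [0.5013, 0.0755, 0.0616]
orientation: [3.141, 0.003, -3.027]
contact_force: [-0.5, 0.6, 6.4]
gripper_width: 0.011
```

>>> drive_tool([
  [1,-8,0,0,0,0,0],
  [2,-24,0,0,0,0,0],
  [4,-40,0,0,0,0,0],
  [6,-58,0,0,0,0,0],
  [8,-76,0,0,0,0,0],
  [9,-94,0,0,0,0,0],
  [11,-112,0,0,0,0,0],
  [13,-130,0,0,0,0,0],
  [14,-145,0,0,0,0,0],
  [15,-152,0,0,0,0,0],
])

```text
time_s: 9.1
tcp_pos: [0.516, -0.0755, 0.0616]
orientation: [3.139, 0.002, -3.026]
contact_force: [0.1, 8.6, 8.3]
gripper_width: 0.0108
```

>>> drive_tool([
  [0,0,0,0,0,0,0],
  [0,0,0,0,0,0,0],
])

```text
time_s: 9.35
tcp_pos: [0.5162, -0.0764, 0.0616]
orientation: [-3.141, 0.002, -3.025]
contact_force: [-0.6, 2.2, 6.2]
gripper_width: 0.0114
```

```bash
python3 - <<'E'
from h import *
s=sense();print(s['tcp_pos'],s['orientation'],s['contact_force'],s['gripper_width'])
c=snap('top','t3.png');i=c['img'];cv2.imwrite('pics/m5.png',np.hstack([cv2.resize(i[135:285,180:380],(800,600),interpolation=cv2.INTER_CUBIC)]))
E
```

```text
[ 0.51617935 -0.07638047  0.06162238] [-3.14136919e+00  2.24678884e-03 -3.02493513e+00] [-0.55199457  2.22274086  6.21749026] 0.011444222095445291
```

View pics/m5.png

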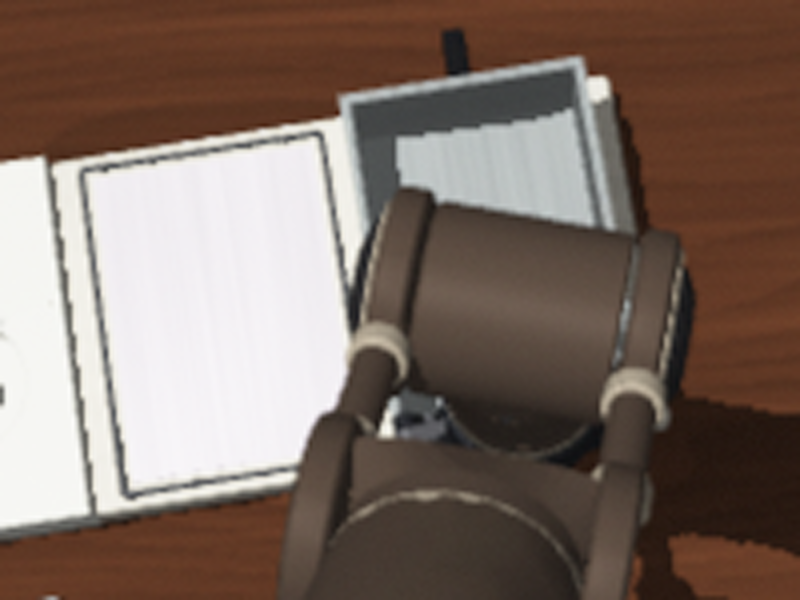

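```bash
python3 - <<'E'
from h import *
a,b,c=[w('t3.png',*p,.03)[:2] for p in [(200.5,178),(260.5,168.3),(211.5,259.3)]]
print('warm',(b+c)/2, np.degrees(np.arctan2(*(a-c)[::-1])),np.linalg.norm(a-c),np.linalg.norm(a-b), np.degrees(np.arctan2(*(a-b)[::-1]))-90)
e,f=[w('t3.png',*p,.1)[:2] for p in [(265.5,159.3),(325.8,149.5)]];y=np.arctan2(*(e-f)[::-1])-np.pi/2
print('tub',(e+f)/2-.09*np.array([np.cos(y),np.sin(y)]),np.degrees(y),np.linalg.norm(e-f))
# outlines vs tub: tub deck-level far-left
E
```

```text
warm [0.60365966 0.08154624] 6.719658701803736 0.18400400352406343 0.13397086450277726 6.735072916518874
tub [ 0.61752604 -0.06529647] 6.820107687256786 0.12839089730518413
```

>>> drive_tool([
  [2,-1,0,0,0,0,0],
  [3,-2,0,0,0,0,0],
  [3,-2,0,0,0,0,0],
  [3,-2,0,0,0,0,0.45],
  [3,-2,0,0,0,0,0.45],
  [3,-2,40,0,0,0,0.6],
  [3,-2,100,0,0,0,0.75],
  [10,-40,160,0,0,0,0.75],
  [30,-90,190,0,0,0,0.75],
  [45,-145,190,0,0,0,0.75],
])

```text
time_s: 10.65
tcp_pos: [0.5627, -0.2232, 0.2547]
orientation: [-3.137, 0.007, -3.025]
contact_force: [0.6, 0.0, -0.0]
gripper_width: 0.0639
```

>>> drive_tool([
  [10,-50,0,0,0,0,0.75],
  [25,-105,0,0,0,0,0.75],
  [25,-105,0,0,0,0,0.75],
  [25,-105,0,0,0,0,0.75],
])

```text
time_s: 11.15
tcp_pos: [0.5842, -0.3259, 0.2492]
orientation: [3.14, -0.001, -3.027]
contact_force: [-0.2, -0.8, -0.2]
gripper_width: 0.0638
```

```bash
python3 - <<'E'
from h import *
s=sense();print(s['tcp_pos'],s['orientation'],s['gripper_width'])
c=snap('wrist','w5.png')
for p in ([.545,-.262,.05],[.563,-.378,.05],[.451,-.379,.05]):print(pix('w5.png',p))
E
```

```text
[ 0.58423673 -0.32594922  0.24919087] [ 3.13984761e+00 -1.36222649e-03 -3.02741112e+00] 0.06375492872837785
[389.38179719 178.03384886]
[271.60212431 182.79382642]
[279.14545854  58.41984605]
```

View pics/w5.png

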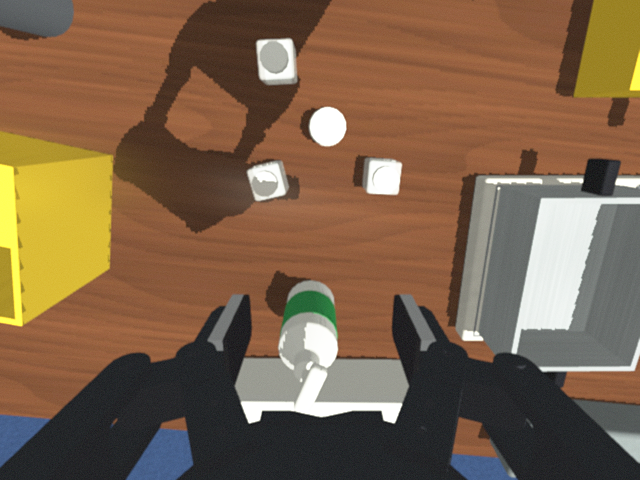

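```bash
python3 - <<'E'
from h import *
for n,u,v in(('b1',384,174),('b2',264,182),('b3',274,57),('round',328,125)):print(n,w('w5.png',u,v,.052))
print('pump',w('w5.png',307,320,.1))
# tub rim near corners
q=[w('w5.png',*p,.1) for p in((503,193),(640,200))];print(q)
E
```

```text
b1 [ 0.54148713 -0.26838598  0.052     ]
b2 [ 0.56274383 -0.3852884   0.052     ]
b3 [ 0.45071933 -0.38338587  0.052     ]
round [ 0.50232412 -0.32866616  0.052     ]
pump [ 0.6836343 -0.3283418  0.1      ]
[array([ 0.5409744 , -0.17329941,  0.1       ]), array([ 0.53344726, -0.05350932,  0.1       ])]
```

>>> drive_tool([
  [-41,60,0,0,0,0,0.75],
  [-41,60,-60,0,0,0,0.75],
  [-41,60,-120,0,0,0,0.75],
  [-41,60,-170,0,0,0,0.75],
  [-41,60,-210,0,0,0,0.75],
  [-41,60,-233,0,0,0,0.75],
  [-41,60,-233,0,0,0,0.75],
  [-41,60,-233,0,0,0,0.2],
  [-41,60,-233,0,0,0,0.2],
  [-41,60,-233,0,0,0,0.2],
], grip_force=30)

```text
time_s: 12.45
tcp_pos: [0.5455, -0.2668, 0.0194]
orientation: [-3.14, 0.003, -3.027]
contact_force: [0.5, 1.3, 4.8]
gripper_width: 0.0336
```

>>> drive_tool([
  [0,0,0,0,0,0,0.2],
  [0,0,0,0,0,0,0.2],
  [0,0,0,0,0,0,0.2],
])

```text
time_s: 12.82
tcp_pos: [0.5455, -0.2668, 0.0194]
orientation: [-3.14, 0.003, -3.027]
contact_force: [0.5, 1.2, 6.8]
gripper_width: 0.0336
```

```bash
python3 - <<'E'
from h import *
s=sense();print(s['tcp_pos'],s['orientation'],s['gripper_width'])
print(w('w5.png',503,193,.03),w('w5.png',477,176,.03))
E
```

```text
[ 0.54552214 -0.26678319  0.0194294 ] [-3.13989114e+00  3.11906537e-03 -3.02672495e+00] 0.03359267763497999
[ 0.54910027 -0.1343787   0.03      ] [ 0.53466356 -0.16653088  0.03      ]
```

>>> drive_tool([
  [0,0,30,0,0,0,0.2],
  [0,0,80,0,0,0,0.2],
  [0,0,130,0,0,0,0.2],
  [20,40,140,0,0,0,0.2],
  [55,90,140,0,0,0,0.2],
  [90,145,140,0,0,0,0.2],
  [120,190,140,0,0,0,0.2],
  [130,207,140,0,0,0,0.2],
  [130,207,140,0,0,0,0.2],
  [130,207,140,0,0,0,0.2],
], grip_force=40)

```text
time_s: 14.08
tcp_pos: [0.6728, -0.0606, 0.1569]
orientation: [-3.141, -0.002, -3.028]
contact_force: [-0.4, -0.3, -1.1]
gripper_width: 0.0335
```

>>> drive_tool([
  [0,0,-40,0,0,0,0.2],
  [0,0,-75,0,0,0,0.2],
  [0,0,-95,0,0,0,0.2],
  [0,0,-103,0,0,0,0.2],
  [0,0,-103,0,0,0,0.2],
  [0,0,-103,0,0,0,0.2],
])

```text
time_s: 14.82
tcp_pos: [0.6749, -0.0598, 0.0555]
orientation: [-3.141, 0.002, -3.027]
contact_force: [0.4, -0.7, 0.4]
gripper_width: 0.0334
```

>>> drive_tool([
  [0,0,-1,0,0,0,0.55],
  [0,0,-1,0,0,0,0.55],
  [0,0,40,0,0,0,0.55],
  [0,0,100,0,0,0,0.75],
  [-40,-40,125,0,0,5,0.75],
  [-80,-95,125,0,0,10,0.75],
  [-112,-155,125,0,0,15,0.75],
  [-112,-215,125,0,0,21,0.75],
  [-112,-275,125,0,0,21,0.75],
  [-112,-321,125,0,0,21,0.75],
], grip_force=30)

```text
time_s: 16.08
tcp_pos: [0.5615, -0.3827, 0.1797]
orientation: [-3.14, 0.0, -2.661]
contact_force: [0.6, -0.1, 0.1]
gripper_width: 0.0643
```

>>> drive_tool([
  [0,0,0,0,0,0,0.75],
  [0,0,-50,0,0,0,0.75],
  [0,0,-100,0,0,0,0.75],
  [0,0,-140,0,0,0,0.75],
  [0,0,-160,0,0,0,0.75],
  [0,0,-162,0,0,0,0.75],
  [0,0,-162,0,0,0,0.2],
  [0,0,-162,0,0,0,0.2],
  [0,0,-162,0,0,0,0.2],
  [0,0,-162,0,0,0,0.2],
])

```text
time_s: 17.32
tcp_pos: [0.5638, -0.3815, 0.0201]
orientation: [-3.137, 0.002, -2.66]
contact_force: [0.6, 0.4, 6.9]
gripper_width: 0.0336
```

>>> drive_tool([
  [0,0,40,0,0,0,0.2],
  [0,0,95,0,0,0,0.2],
  [0,10,140,0,0,0,0.2],
  [0,65,140,0,0,0,0.2],
  [0,125,140,0,0,-5,0.2],
  [10,185,140,0,0,-10,0.2],
  [30,240,140,0,0,-15,0.2],
  [50,295,140,0,0,-21,0.2],
  [60,316,140,0,0,-21,0.2],
  [60,316,140,0,0,-21,0.2],
], grip_force=40)

```text
time_s: 18.58
tcp_pos: [0.6221, -0.0629, 0.1573]
orientation: [-3.141, -0.0, -3.023]
contact_force: [0.7, -0.3, -0.2]
gripper_width: 0.0339
```

>>> drive_tool([
  [0,0,-40,0,0,0,0.2],
  [0,0,-75,0,0,0,0.2],
  [0,0,-95,0,0,0,0.2],
  [0,0,-103,0,0,0,0.2],
  [0,0,-103,0,0,0,0.2],
  [0,0,-103,0,0,0,0.2],
])

```text
time_s: 19.32
tcp_pos: [0.6228, -0.0649, 0.0552]
orientation: [-3.141, 0.002, -3.027]
contact_force: [0.0, 0.3, -1.3]
gripper_width: 0.0339
```

>>> drive_tool([
  [0,0,-1,0,0,0,0.55],
  [0,0,-1,0,0,0,0.55],
  [0,0,40,0,0,0,0.55],
  [0,0,100,0,0,0,0.75],
  [-40,-40,125,0,0,0,0.75],
], grip_force=30)

```text
time_s: 19.95
tcp_pos: [0.5867, -0.1036, 0.1844]
orientation: [-3.138, 0.01, -3.022]
contact_force: [0.1, -1.8, 0.1]
gripper_width: 0.0641
```

```bash
python3 - <<'E'
from h import *
c=snap('top','t4.png');a=c['img'].astype(int);b=cv2.imread('pics/top2.png').astype(int)
print('b3',np.abs(a-b)[258:290,440:475].mean(),'lid',np.abs(a-b)[280:365,105:210].mean())
s=sense();print(s['tcp_pos'],s['joints'])
E
```

```text
b3 0.7791666666666667 lid 0.748795518207283
[ 0.5807148  -0.10906934  0.18551895] [-0.25651525  0.28713768  1.75960614 -0.00592602  1.08943096 -1.9410004 ]
```

>>> drive_tool([
  [-25,-55,0,0,0,0,0.75],
  [-50,-110,0,0,0,5,0.75],
  [-75,-165,0,0,0,5,0.75],
  [-100,-220,0,0,0,5,0.75],
  [-125,-265,0,0,0,5,0.75],
  [-130,-276,-20,0,0,5,0.75],
  [-130,-276,-70,0,0,5,0.75],
  [-130,-276,-120,0,0,5,0.75],
  [-130,-276,-150,0,0,5,0.75],
  [-130,-276,-161,0,0,5,0.75],
])

```text
time_s: 21.25
tcp_pos: [0.4502, -0.3772, 0.0147]
orientation: [3.136, -0.003, -2.939]
contact_force: [-0.4, 0.0, 0.6]
gripper_width: 0.0639
```

>>> drive_tool([
  [0,0,0,0,0,0,0.75],
  [0,0,0,0,0,0,0.2],
  [0,0,0,0,0,0,0.2],
  [0,0,0,0,0,0,0.2],
  [0,0,0,0,0,0,0.2],
])

```text
time_s: 21.88
tcp_pos: [0.4533, -0.3814, 0.0202]
orientation: [-3.139, 0.002, -2.94]
contact_force: [1.3, 0.2, 6.0]
gripper_width: 0.0331
```

>>> drive_tool([
  [0,0,40,0,0,0,0.2],
  [0,0,95,0,0,0,0.2],
  [10,20,140,0,0,0,0.2],
  [35,75,140,0,0,0,0.2],
  [60,130,140,0,0,-5,0.2],
  [85,185,140,0,0,-5,0.2],
  [105,240,140,0,0,-5,0.2],
  [119,295,140,0,0,-5,0.2],
  [119,309,140,0,0,-5,0.2],
  [119,309,140,0,0,-5,0.2],
], grip_force=40)

```text
time_s: 23.12
tcp_pos: [0.5702, -0.0705, 0.1579]
orientation: [-3.141, -0.001, -3.024]
contact_force: [0.4, -0.2, -1.0]
gripper_width: 0.0329
```

>>> drive_tool([
  [0,0,-40,0,0,0,0.2],
  [0,0,-75,0,0,0,0.2],
  [0,0,-95,0,0,0,0.2],
  [0,0,-103,0,0,0,0.2],
  [0,0,-103,0,0,0,0.2],
  [0,0,-103,0,0,0,0.2],
])

```text
time_s: 23.88
tcp_pos: [0.5719, -0.0718, 0.0562]
orientation: [-3.141, 0.002, -3.027]
contact_force: [0.8, 0.7, -1.7]
gripper_width: 0.0335
```

>>> drive_tool([
  [0,0,-1,0,0,0,0.55],
  [0,0,-1,0,0,0,0.55],
  [0,0,40,0,0,0,0.55],
  [0,0,80,0,0,0,0.45],
  [-40,-8,80,0,0,0,0.45],
  [-57,-7,70,0,0,0,0.45],
  [-57,-7,65,0,0,0,0.45],
  [-57,-7,65,0,0,0,0.45],
])

```text
time_s: 24.88
tcp_pos: [0.5145, -0.0781, 0.1201]
orientation: [-3.141, 0.001, -3.026]
contact_force: [-0.2, -0.5, -1.0]
gripper_width: 0.0386
```

```bash
python3 - <<'E'
from h import *
s=sense();print(s['tcp_pos'],s['orientation'],s['gripper_width'])
c=snap('wrist','w6.png')
E
```

```text
[ 0.51449202 -0.07814845  0.12013359] [-3.14148178e+00  5.17879545e-04 -3.02641708e+00] 0.03856392968294035
```

View pics/w6.png

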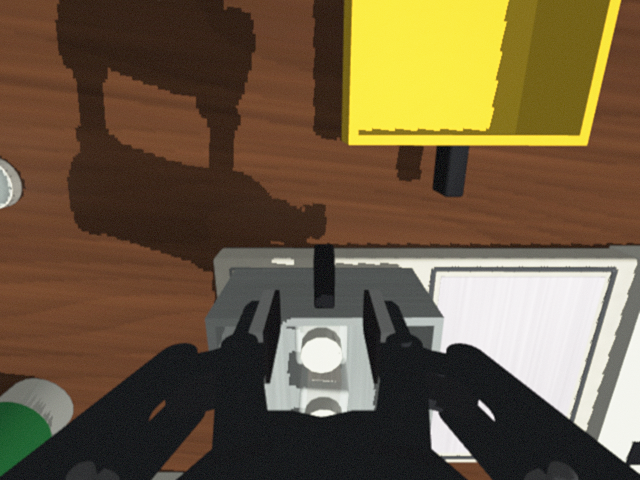

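>>> drive_tool([
  [4,0,-30,0,0,0,0.45],
  [4,0,-55,0,0,0,0.45],
  [4,0,-60,0,0,0,0.45],
  [4,0,-60,0,0,0,0.45],
  [4,0,-60,0,0,0,0.0],
  [4,0,-60,0,0,0,0.0],
  [4,0,-60,0,0,0,0.0],
  [4,0,-60,0,0,0,0.0],
], grip_force=60)

```text
time_s: 25.92
tcp_pos: [0.519, -0.0781, 0.0616]
orientation: [-3.141, 0.002, -3.025]
contact_force: [-0.3, 2.5, 6.0]
gripper_width: 0.0112
```

>>> drive_tool([
  [-1,8,0,0,0,0,0],
  [-2,22,0,0,0,0,0],
  [-4,38,0,0,0,0,0],
  [-6,56,0,0,0,0,0],
  [-8,74,0,0,0,0,0],
  [-10,92,0,0,0,0,0],
  [-12,110,0,0,0,0,0],
  [-14,128,0,0,0,0,0],
  [-16,142,0,0,0,0,0],
  [-17,148,0,0,0,0,0],
])

```text
time_s: 27.18
tcp_pos: [0.5029, 0.0688, 0.0616]
orientation: [-3.139, 0.004, -3.028]
contact_force: [1.4, -7.8, 5.0]
gripper_width: 0.011
```

>>> drive_tool([
  [0,0,0,0,0,0,0],
  [0,0,0,0,0,0,0],
])

```text
time_s: 27.42
tcp_pos: [0.5028, 0.0694, 0.0616]
orientation: [-3.141, 0.004, -3.028]
contact_force: [1.0, -2.2, 4.8]
gripper_width: 0.0111
```

```bash
python3 - <<'E'
from h import *
s=sense();print(s['tcp_pos'],s['orientation'],s['contact_force'],s['gripper_width'])
c=snap('top','t5.png');i=c['img'];cv2.imwrite('pics/m6.png',cv2.resize(i[145:265,180:340],(800,600),interpolation=cv2.INTER_CUBIC))
E
```

```text
[0.50281937 0.06943667 0.06159264] [-3.14078312  0.0040504  -3.0283896 ] [ 0.98427958 -2.21490728  4.8305337 ] 0.011130675683805378
```

View pics/m6.png

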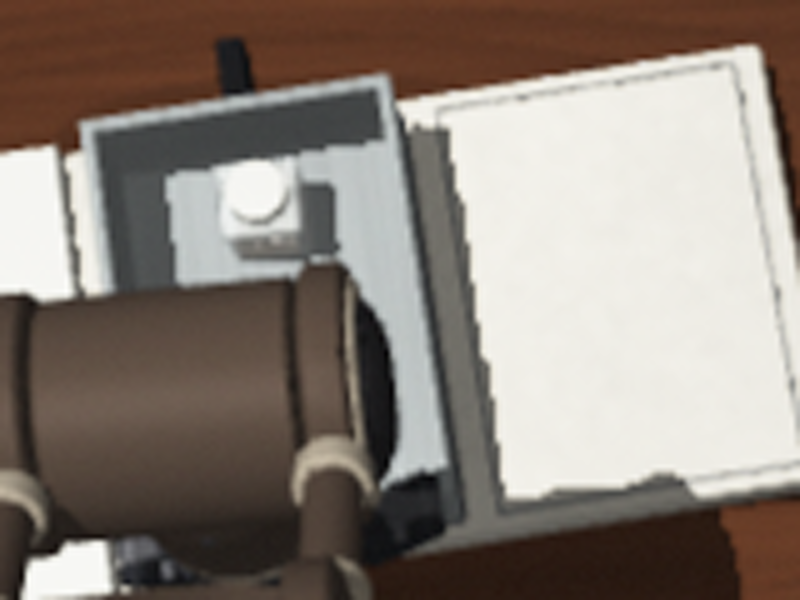

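```bash
python3 - <<'E'
from h import *
e,f=[w('t5.png',*p,.1)[:2] for p in [(196,169.4),(258,159.6)]];y=np.arctan2(*(e-f)[::-1])-np.pi/2
print('tub',(e+f)/2-.09*np.array([np.cos(y),np.sin(y)]),np.degrees(y),np.linalg.norm(e-f))
# predicted rim outer corners if centred on warm (.6037,.0815), yaw 6.7
a=np.radians(6.7);Rz=np.array([[np.cos(a),-np.sin(a)],[np.sin(a),np.cos(a)]])
for l in([.09,.065],[.09,-.065],[-.09,-.065]):
  p=Rz@l+[.6037,.0815];q=pix('t5.png',[*p,.1]);print((q-[180,145])*5)
E
```

```text
tub [0.60251889 0.07946406] 6.562142626516369 0.13066245819624958
[ 75.40527572 119.83901712]
[383.70502878  70.40096316]
[449.08218759 486.9858481 ]
```

>>> drive_tool([
  [1,2,0,0,0,0,0],
  [1,2,0,0,0,0,0],
  [1,2,0,0,0,0,0],
  [1,2,0,0,0,0,0.45],
  [1,2,0,0,0,0,0.45],
  [1,2,40,0,0,0,0.45],
  [1,2,90,0,0,0,0.45],
  [-50,2,120,0,0,0,0.45],
  [-90,30,130,0,0,0,0.45],
  [-90,30,130,0,0,0,0.45],
])

```text
time_s: 28.72
tcp_pos: [0.4085, 0.1011, 0.1904]
orientation: [3.141, -0.0, -3.024]
contact_force: [0.6, -0.1, 0.2]
gripper_width: 0.0385
```

>>> drive_tool([
  [0,0,0,0,0,0,0.5],
])

```text
time_s: 28.85
tcp_pos: [0.4111, 0.1001, 0.1901]
orientation: [-3.141, 0.001, -3.026]
contact_force: [0.0, 0.1, 0.4]
gripper_width: 0.043
```

```bash
python3 - <<'E'
from h import *
s=sense();print(s['tcp_pos'],s['orientation'],s['joints'])
c=snap('top','t6.png');i=c['img']
a=cv2.resize(i[145:265,180:340],(600,450),interpolation=cv2.INTER_CUBIC)
cv2.imwrite('pics/m7.png',cv2.resize(i[150:270,180:340],(800,600),interpolation=cv2.INTER_CUBIC))
b=cv2.imread('pics/top2.png').astype(int);print('lid',np.abs(i.astype(int)-b)[280:365,105:210].mean())
E
```

```text
[0.41113363 0.10005384 0.19014631] [-3.14138302e+00  8.47540425e-04 -3.02550770e+00] [ 1.35904560e-01 -4.44030999e-02  2.12386667e+00 -2.59324081e-04
  1.06128587e+00 -1.55085024e+00]
lid 36.16929971988795
```

View pics/m7.png

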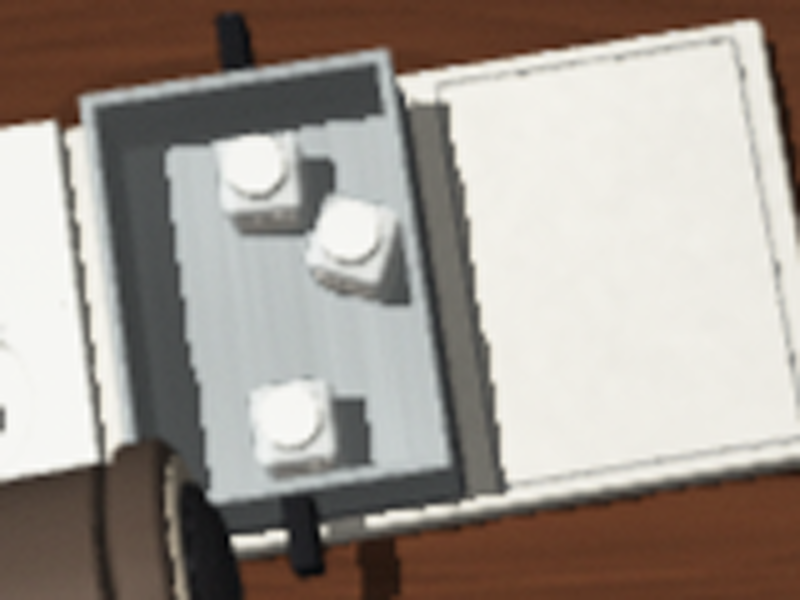

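```bash
python3 - <<'E'
from h import *
a=cv2.imread('pics/t5.png',0).astype(np.float32);b=cv2.imread('pics/t6.png',0).astype(np.float32);t0=cv2.imread('pics/top2.png',0).astype(np.float32);t3=cv2.imread('pics/t3.png',0).astype(np.float32)
def reg(x,y,r): u0,u1,v0,v1=r; W=cv2.createHanningWindow((u1-u0,v1-v0),cv2.CV_32F); return cv2.phaseCorrelate(np.ascontiguousarray(x[v0:v1,u0:u1]),np.ascontiguousarray(y[v0:v1,u0:u1]),W)
for r in [(190,262,150,176),(215,235,148,172),(245,275,150,200)]: print(reg(a,b,r),reg(t0,b,r))
print(reg(t0,b,(290,350,150,250)),'static')
E
```

```text
((-0.07837738920823512, 0.4484110528318279), 1.0217087492040156) ((2.2095615881606747, 0.6764739272088871), 0.9368870327011548)
((-0.029673640001812274, 0.0031181348783508867), 1.0005209470788639) ((0.2882495006468968, 0.6118806707028668), 0.37134799857934314)
((0.10612427626750076, 0.06559866645622847), 0.9669502010345459) ((0.6305953516902054, 0.010724531207294774), 0.62410546875)
((0.0270895229349577, -0.009355445277947183), 0.9930463185310364) static
```

>>> drive_tool([
  [20,-55,0,0,0,0,0.1],
  [60,-110,0,0,0,0,0.1],
  [110,-140,0,0,0,0,0.1],
  [150,-170,-20,0,0,0,0.1],
  [156,-170,-40,0,0,0,0.1],
  [156,-170,-40,0,0,0,0.1],
  [156,-170,-40,0,0,0,0.1],
])

```text
time_s: 29.78
tcp_pos: [0.5658, -0.0694, 0.1497]
orientation: [3.141, -0.002, -3.026]
contact_force: [0.3, 0.2, 0.8]
gripper_width: 0.0086
```

```bash
python3 - <<'E'
from h import *
c=snap('wrist','w7.png');i=c['img'];print(pix('w7.png',[.53,.01,.03]))
cv2.imwrite('pics/m8.png',cv2.resize(i[220:370,360:560],(800,600),interpolation=cv2.INTER_CUBIC))
s=sense();print(s['tcp_pos'])
E
```

```text
[428.09541864 198.88441403]
[ 0.56625525 -0.06940558  0.15048135]
```

View pics/m8.png

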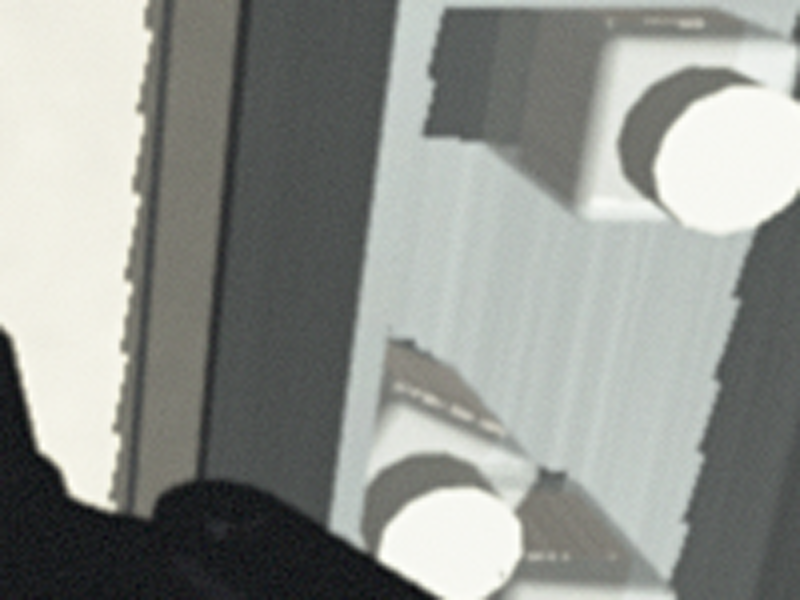

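```bash
python3 - <<'E'
from h import *
i=cv2.imread('pics/w7.png')
cv2.imwrite('pics/m9.png',cv2.resize(i[150:270,400:560],(800,600),interpolation=cv2.INTER_CUBIC))
E
```

```text
(no output)
```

View pics/m9.png

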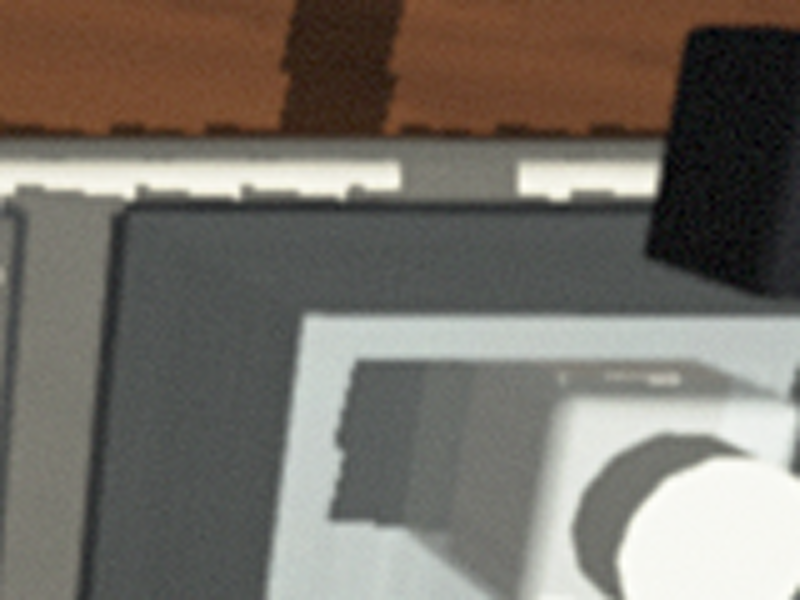

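```bash
python3 - <<'E'
from h import *
c=snap('top','t7.png');a=c['img'].astype(int);b=cv2.imread('pics/top2.png').astype(int)
print('lid',np.abs(a-b)[280:365,105:210].mean())
p=w('w7.png',425,192,.03);print(p)
t=np.radians(6.7);Rz=np.array([[np.cos(t),-np.sin(t)],[np.sin(t),np.cos(t)]]);print('tub',p[:2]+Rz@[.09,.065])
# bold outline near-right outer corner etc + panel
def bar(f,z,lo=(0,0,0,0)):
    i=cv2.imread('pics/'+f,0);u0,u1,v0,v1=lo;m=(i[v0:v1,u0:u1]<60).astype(np.uint8)
    n,l,s,ce=cv2.connectedComponentsWithStats(m);k=1+np.argmax(s[1:,4]);ys,xs=np.where(l==k);r=cv2.minAreaRect(np.c_[xs+u0,ys+v0].astype(np.float32));bp=cv2.boxPoints(r)
    print(f,r,w(f,*r[0],z)); q=[w(f,*x,z)[:2] for x in bp]; print(np.round(q,4).tolist())
bar('t7.png',.03,(130,185,305,340)); bar('w3.png',.036,(270,375,0,65))
E
```

```text
lid 0.7640709617180206
[0.52499128 0.00649333 0.03      ]
tub [0.60679304 0.08154979]
t7.png ((155.67697143554688, 322.7668151855469), (7.045598983764648, 25.708938598632812), 77.00537872314453) [0.37608337 0.25598021 0.03      ]
[[0.3787, 0.2838], [0.3879, 0.2315], [0.3735, 0.2282], [0.3643, 0.2804]]
w3.png ((323.9482727050781, 28.37932586669922), (26.655208587646484, 71.82463073730469), 66.80140686035156) [0.38254345 0.25791053 0.036     ]
[[0.3784, 0.2309], [0.3705, 0.28], [0.3867, 0.2848], [0.3951, 0.2348]]
```

>>> drive_tool([
  [-20,40,30,0,0,-9,0.3],
  [-45,80,30,0,0,-19,0.5],
  [-70,120,30,0,0,-29,0.5],
  [-95,165,30,0,0,-39,0.5],
  [-120,210,30,0,0,-49,0.5],
  [-145,250,30,0,0,-59,0.5],
  [-165,290,30,0,0,-69,0.5],
  [-187,326,0,0,0,-78,0.5],
  [-187,326,-40,0,0,-87.5,0.5],
  [-187,326,-60,0,0,-87.5,0.5],
], grip_force=40)

```text
time_s: 31.12
tcp_pos: [0.378, 0.2564, 0.0896]
orientation: [-3.141, 0.0, 1.732]
contact_force: [-0.0, -0.7, -0.3]
gripper_width: 0.0428
```

>>> drive_tool([
  [0,0,0,0,0,0,0.5],
  [0,0,0,0,0,0,0.5],
])

```text
time_s: 31.38
tcp_pos: [0.3807, 0.2565, 0.0917]
orientation: [3.139, -0.001, 1.73]
contact_force: [-0.2, -0.5, 0.3]
gripper_width: 0.0427
```

```bash
python3 - <<'E'
from h import *
s=sense();print(s['tcp_pos'],s['orientation'],s['gripper_width'])
c=snap('wrist','w8.png');p=pix('w8.png',[.379,.257,.04]);print(p,pix('w8.png',s['tcp_pos']))
cv2.imwrite('pics/m10.png',cv2.resize(c['img'],(640,480)))
g=cv2.cvtColor(c['img'],cv2.COLOR_BGR2GRAY);u,v=map(int,p)
print(g[v-64:v+36:5,u-64:u+64:5])
E
```

```text
[0.38066331 0.25648672 0.09170124] [ 3.13897660e+00 -9.32049686e-04  1.72991194e+00] 0.04268740425549697
[316.94452641 263.31994045] [319.24343829 306.26661762]
[[189 190 185 188 189 189 194 187 189 190 193 189 186 191 185 185 193 192
  184 182 187 188 190 186 185 186]
 [194 186 184 188 189 186 192 187 188 192 194 189 190 188 187 190 188 189
  184 183 190 189 193 190 188 184]
 [189 188 187 186 190 191 192 185 190 185 191 190 190 190 187 188 189 189
  187 182 188 189 192 190 185 186]
 [193 187 189 185 190 189 193 183 187 187 192 192 119  91  84 103 190 189
  187 181 187 191 194 191 185 180]
 [195 187 189 188 189 190 193 188 189 190 192 190  62  61  61  55 194 190
  187 183 190 191 193 189 185 183]
 [194 187 190 187 189 192 192 188 187 191 189 183  56  61  62  55 188 187
  183 184 189 193 192 189 184 184]
 [196 185 190 190 191 192 188 187 189 187 191  90  50  53  59  50 187 188
  186 185 187 190 189 188 182 189]
 [194 187 189 188 187 192 193 189 187 188 191 172  46  49  46  51 184 190
  186 184 186 189 189 189 184 189]
 [188 188 192 185 190 190 196 188 187 192 188 151  40  44  43  41 1
[... 541 characters left out ...]
35 189 187
  187 182 191 193 185 191 182 189]
 [183 191 191 180 190  86 107 190 188 190 186 168  29  34  35  36 189 192
  188  81 132 191 184 190 185 185]
 [183 194 191 157 189  87  88 190 188 187 184 169  31  31  30  35 187 190
  185  88  85 163 182 185 177 188]
 [183 192 188  88  87  88  92 190 188 190 188 183  29  29  36  29 185 187
  167  87  88  91 173 190 181 184]
 [122 192 107  91  87  86  90  84  91  90  80  85  26  36  39  32 127  88
   86  88  89  90 187 121  81  82]
 [ 88  87  90  91  76  87  89  84  88  90  89  86  17  12  27  40  85  85
   82  85  85  87  87  89  73  86]
 [ 85 110 117 116  19  87  91  89  88  90  88  85  20  16  24  18  90  89
   85  86  85  93  87  83  27 119]]
```

>>> drive_tool([
  [0,0,-30,0,0,0,0.5],
  [0,0,-55,0,0,0,0.5],
  [0,0,-72,0,0,0,0.5],
  [0,0,-74,0,0,0,0.5],
  [0,0,-74,0,0,0,0.0],
  [0,0,-74,0,0,0,0.0],
  [0,0,-74,0,0,0,0.0],
  [0,0,-74,0,0,0,0.0],
  [0,0,-74,0,0,0,0.0],
], grip_force=80)

```text
time_s: 32.55
tcp_pos: [0.3811, 0.2565, 0.0177]
orientation: [3.139, -0.001, 1.73]
contact_force: [-0.1, -0.6, 6.7]
gripper_width: 0.0121
```

>>> drive_tool([
  [0,0,20,0,0,0,0],
  [0,0,60,0,0,0,0],
  [0,0,110,0,0,0,0],
  [0,0,140,0,0,0,0],
  [0,0,140,0,0,10,0],
  [0,0,140,0,0,20,0],
  [0,0,140,0,0,30,0],
  [0,0,140,0,0,40,0],
  [0,0,140,0,0,50,0],
  [0,0,140,0,0,60,0],
])

```text
time_s: 33.8
tcp_pos: [0.3794, 0.2556, 0.1561]
orientation: [-3.141, -0.0, 2.782]
contact_force: [-0.5, 0.4, -2.8]
gripper_width: 0.0121
```

```bash
python3 - <<'E'
from h import *
s=sense();print(s['tcp_pos'],s['orientation'],s['gripper_width'],s['contact_force'],s['joints'])
E
```

```text
[0.37935844 0.25563399 0.15606203] [-3.14130936e+00 -3.20934933e-04  2.78236848e+00] 0.012067476617174637 [-0.51778604  0.39048422 -2.82098836] [ 4.97689416e-01  7.68281684e-02  2.07961295e+00  6.84726872e-05
  9.85575793e-01 -7.13920614e-01]
```

```bash
python3 - <<'E'
from h import *
c=snap('wrist','w9.png');s=sense();g=cv2.cvtColor(c['img'],cv2.COLOR_BGR2GRAY).astype(int)
p=np.array(s['tcp_pos']);yaw=s['orientation'][2];zt=p[2]-.0057
ax=-np.array([np.cos(yaw),np.sin(yaw)]);  # toward camera?
cam=load('w9.png')['P'][:2]-p[:2];print('cam off',cam,np.linalg.norm(cam));ax=cam/np.linalg.norm(cam);ay=np.array([-ax[1],ax[0]])
print('tcp',p,'ax deg',np.degrees(np.arctan2(*ax[::-1])))
for l in([.09,.065],[.09,-.065],[.03,.065],[.03,-.065]): print(l,pix('w9.png',[*(p[:2]+ax*l[0]+ay*l[1]),zt]))
# scan along bar axis direction at lateral offsets, print local coord of edge
def scan(o,d,n):
    L=np.linspace(0,.06,121);vals=[]
    for t in L:
        u,v=pix('w9.png',[*(p[:2]+o+d*t),zt]).astype(float);u,v=int(round(u)),int(round(v))
        vals.append(g[v,u] if 0<=v<480 and 0<=u<640 else -1)
    vals=np.array(vals);dd=vals[3:]-vals[:-3];k=np.argmin(dd);return L[k]+.00075,vals[::10]
for lat in(-.05,-.03,.03,.05):print('end',lat,.06+scan(ax*.06+ay*lat,ax,0)[0],scan(ax*.06+ay*lat,ax,0)[1])
for lo in(.03,.05,.075):
    print('side+',lo,.035+scan(ax*lo+ay*.035,ay,0)[0],scan(ax*lo+ay*.035,ay,0)[1]);print('side-',lo,.035+scan(ax*lo-ay*.035,-ay,0)[0],scan(ax*lo-ay*.035,-ay,0)[1])
E
```

```text
cam off [-0.07267494  0.02778142] 0.07780394424157219
tcp [0.37934114 0.25561197 0.15602935] ax deg 159.079666699486
[0.09, 0.065] [159.26529836  96.24963501]
[0.09, -0.065] [483.53724497  98.25305648]
[0.03, 0.065] [177.78196601 238.83973071]
[0.03, -0.065] [463.52133978 240.40230986]
end -0.05 0.09025 [221 220 220 223 221 219 201  54  54  50  49  49  50]
end -0.03 0.09025 [215 215 215 214 215 214 190  84  85  91  87  48  43]
end 0.03 0.08925 [215 218 216 217 213 217 110  88  79  87  78  86  83]
end 0.05 0.08925 [211 211 215 217 215 215  83  89  80  80  84  84  88]
side+ 0.03 0.05825 [216 217 220 211 216 117  35  35  39  79  77  76  80]
side- 0.03 0.06425 [216 219 211 216 218 213  90  91  93  84  39  48  51]
side+ 0.05 0.06425 [213 215 219 209 203 209  85  81  76  66  91  87  87]
side- 0.05 0.06375 [211 217 212 221 216 216  91  86  85  84  87  85  93]
side+ 0.075 0.06425 [211 217 219 217 212 215  92  89  90  90  93  89  85]
side- 0.075 0.06375 [211 216 214 223 217 219  79  78  79  82  81  83  80]
```

>>> drive_tool([
  [25,-20,5,0,0,8,0],
  [60,-45,5,0,0,16,0],
  [95,-72,5,0,0,24,0],
  [130,-100,5,0,0,27.5,0],
  [165,-126,5,0,0,27.5,0],
  [200,-152,5,0,0,27.5,0],
  [228,-174,5,0,0,27.5,0],
  [228,-174,5,0,0,27.5,0],
  [228,-174,5,0,0,27.5,0],
  [228,-174,5,0,0,27.5,0],
])

```text
time_s: 35.1
tcp_pos: [0.6066, 0.0826, 0.1608]
orientation: [3.141, -0.001, -3.026]
contact_force: [-0.0, 0.2, -1.7]
gripper_width: 0.0127
```

```bash
python3 - <<'E'
from h import *
c=snap('wrist','w10.png');s=sense();g=cv2.cvtColor(c['img'],cv2.COLOR_BGR2GRAY)
print(s['tcp_pos'],s['orientation'],s['gripper_width'],s['contact_force'])
snap('top','t8.png')
a=np.radians(6.7);Rz=np.array([[np.cos(a),-np.sin(a)],[np.sin(a),np.cos(a)]])
cv2.imwrite('pics/m11.png',c['img'])
E
```

```text
[0.60680712 0.08265135 0.1610402 ] [ 3.14134755e+00 -9.35416537e-04 -3.02593645e+00] 0.012788105780410387 [-0.49650089 -0.06037388 -1.24833708]
```

View pics/m11.png

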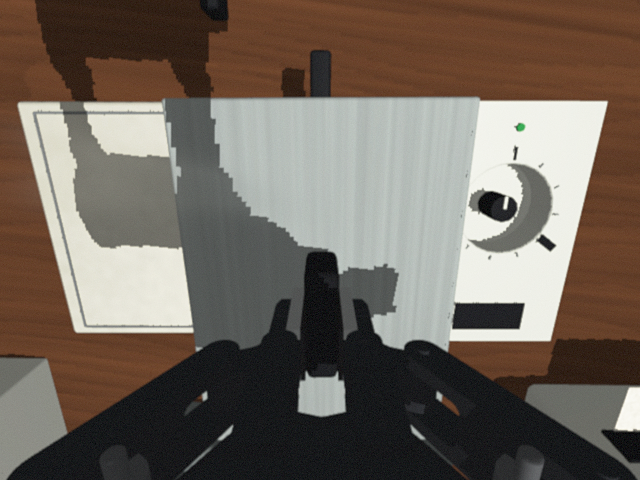

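```bash
python3 - <<'E'
from h import *
g=cv2.imread('pics/w10.png',0).astype(int);print(g[44:60,318:323].mean(1).round(),g[75,305:337],g[90,305:337])
a=np.radians(6.7);ax=np.array([np.cos(a),np.sin(a)])
for v in(50,51,52): p=w('w10.png',321,v,.09);print(p,p[:2]+.121*ax)
for v,u in((75,320.5),):print(w('w10.png',u,v,.09))
E
```

```text
[71. 72. 72. 74. 75. 63. 37. 28. 37. 40. 42. 41. 42. 39. 41. 41.] [72 81 83 82 76 43 24 36 36 41 40 37 41 42 43 43 40 44 42 47 43 47 47 41
 31 35 62 71 73 73 75 75] [61 64 71 76 66 40 28 34 34 40 42 43 37 42 41 40 43 45 42 42 46 48 45 42
 33 47 72 81 72 79 78 73]
[0.48767976 0.06865229 0.09      ] [0.60785341 0.08276945]
[0.48817276 0.06870914 0.09      ] [0.60834641 0.0828263 ]
[0.48866655 0.06876608 0.09      ] [0.60884019 0.08288324]
[0.50027896 0.06981945 0.09      ]
```

>>> drive_tool([
  [1,0,-15,0,0,0,0],
  [1,0,-30,0,0,0,0],
  [1,0,-38,0,0,0,0],
  [1,0,-43,0,0,0,0],
  [1,0,-46,0,0,0,0],
  [1,0,-48,0,0,0,0],
  [1,0,-50,0,0,0,0],
  [1,0,-50,0,0,0,0],
])

```text
time_s: 36.2
tcp_pos: [0.6089, 0.0818, 0.1113]
orientation: [-3.142, 0.0, -3.027]
contact_force: [-0.1, 0.8, -0.8]
gripper_width: 0.0123
```

>>> drive_tool([
  [0,0,-1,0,0,0,0],
  [0,0,-2,0,0,0,0],
  [0,0,-2,0,0,0,0],
])

```text
time_s: 36.58
tcp_pos: [0.6091, 0.0819, 0.1098]
orientation: [-3.142, 0.0, -3.027]
contact_force: [-0.6, -0.6, 1.5]
gripper_width: 0.0127
```

>>> drive_tool([
  [0,0,0,0,0,0,0.4],
  [0,0,0,0,0,0,0.4],
  [0,0,0,0,0,0,0.4],
  [0,0,40,0,0,0,0.4],
  [0,0,80,0,0,0,0.33],
  [-15,55,80,0,0,0,0.33],
  [-30,110,80,0,0,0,0.33],
  [-38,144,60,0,0,0,0.33],
  [-38,144,0,0,0,0,0.33],
  [-38,144,-20,0,0,0,0.33],
], grip_force=25)

```text
time_s: 37.83
tcp_pos: [0.5674, 0.2254, 0.0854]
orientation: [-3.14, -0.007, -3.025]
contact_force: [-0.4, -0.8, 0.2]
gripper_width: 0.0281
```

>>> drive_tool([
  [0,0,0,0,0,0,0.33],
  [0,0,0,0,0,0,0.33],
])

```text
time_s: 38.08
tcp_pos: [0.5728, 0.2258, 0.0912]
orientation: [3.141, 0.003, -3.027]
contact_force: [-0.1, 0.0, 0.3]
gripper_width: 0.0278
```

```bash
python3 - <<'E'
from h import *
c=snap('wrist','w11.png');s=sense();print(s['tcp_pos'],s['orientation'],s['gripper_width'])
# lid plate on the tub: check in top view, corners predicted vs brightness
g=cv2.cvtColor(c['img'],cv2.COLOR_BGR2GRAY);K=[.5715,.2255,.038];u,v=map(int,pix('w11.png',K));print(u,v)
m=((g<90)).astype(np.uint8)[v-30:v+30,u-30:u+30];print('\n'.join(''.join('#' if x<70 else ('+' if x<140 else '.') for x in r) for r in g[v-34:v+26:2,u-40:u+40]))
E
```

```text
[0.57309149 0.22596859 0.09166533] [ 3.14074892  0.00433541 -3.02743808] 0.028252963254621514
321 259
+++++++++++++++++++++++++++........++++++++++++++++++++++++++.................++
++++++++++++++++++++++++++++++...+++++++++++++++++++++++++++..................++
++++++++++++++++++++++++++++++++++++++++++++++++++++++++++++....................
+++++++++++++++++++++++++++++++++++++++++++++++++++++++++++++++.................
++++++++++++++++++++++++++++++++++++++++++++++++++++++++++++++..................
++++++++++++++++++++++++++++++++###############+++++++++++++++.................+
+++++++++++++++++++++++++++++#####################++++++++++++..................
+++++++++++++++++++++++++++#########################++++++++++..................
++++++++++++++++++++++++++###########################++++++++...................
+++++++++++++++++++++++++#############################+++++++...................
+++++++++++++++++++++++++#############++++#############++++++...................
++++++++++++++++++++++++#############+++++#############+++++....................
++++++++++++++++++++++++##
[... 731 characters left out ...]
##########################+...................++++++
.........................+###########################+....................++++++
............................+#####################+......................+++++++
..............................+#################+.....................++++++++++
...................................+++###+++.........................+++++++++++
...................................................................+++++++++++++
+..................................................................+++++++++++++
+++.............................................................++++++++++++++++
+++++.......................................................++++++++++++++++++++
```

>>> drive_tool([
  [-2,-1,-30,0,0,0,0.33],
  [-2,-1,-60,0,0,0,0.33],
  [-2,-1,-74,0,0,0,0.33],
  [-2,-1,-74,0,0,0,0.33],
  [-2,-1,-74,0,0,0,0.1],
  [-2,-1,-74,0,0,0,0.1],
  [-2,-1,-74,0,0,0,0.1],
  [-2,-1,-74,0,0,0,0.1],
])

```text
time_s: 39.12
tcp_pos: [0.5698, 0.2249, 0.0163]
orientation: [-3.142, 0.002, -3.026]
contact_force: [0.5, -2.7, 3.9]
gripper_width: 0.0209
```

>>> drive_tool([
  [0,0,0,0,0,-9,0.1],
  [0,0,0,0,0,-18,0.1],
  [0,0,0,0,0,-27,0.1],
  [0,0,0,0,0,-36,0.1],
  [0,0,0,0,0,-45,0.1],
  [0,0,0,0,0,-54,0.1],
  [0,0,0,0,0,-60,0.1],
  [0,0,0,0,0,-63,0.1],
  [0,0,0,0,0,-63,0.1],
])

```text
time_s: 40.25
tcp_pos: [0.5706, 0.2265, 0.0164]
orientation: [3.137, -0.0, 2.157]
contact_force: [1.2, 3.4, 1.5]
gripper_width: 0.021
```

>>> drive_tool([
  [0,0,0,0,0,-9,0.1],
  [0,0,0,0,0,-18,0.1],
  [0,0,0,0,0,-27,0.1],
  [0,0,0,0,0,-36,0.1],
  [0,0,0,0,0,-45,0.1],
  [0,0,0,0,0,-54,0.1],
  [0,0,0,0,0,-60,0.1],
  [0,0,0,0,0,-63,0.1],
  [0,0,0,0,0,-63,0.1],
])

```text
time_s: 41.38
tcp_pos: [0.5725, 0.2266, 0.0164]
orientation: [3.136, -0.007, 1.058]
contact_force: [6.2, 3.2, -1.7]
gripper_width: 0.021
```

>>> drive_tool([
  [0,0,0,0,0,0,0.1],
  [0,0,0,0,0,0,0.33],
  [0,0,0,0,0,0,0.33],
  [0,0,30,0,0,0,0.33],
  [0,0,74,0,0,0,0.33],
  [0,0,74,0,0,0,0.33],
  [0,0,74,0,0,0,0.33],
  [0,0,74,0,0,0,0.33],
])

```text
time_s: 42.38
tcp_pos: [0.5671, 0.2243, 0.0873]
orientation: [-3.139, 0.003, 1.058]
contact_force: [-0.1, -0.2, 0.7]
gripper_width: 0.0283
```

```bash
cat > kn.py <<'E'
from h import *
import sys
f=sys.argv[1];c=snap('wrist',f);s=sense();print(s['tcp_pos'],s['orientation'],s['joints'][5])
g=cv2.cvtColor(c['img'],cv2.COLOR_BGR2GRAY)
# rectified top-down view at knob-top plane, rotated to warmer axes; sample polar
K=np.array([.5714,.2252])
def samp(x,y,z):
    q=pix(f,[x,y,z]).astype(np.float32);return float(cv2.remap(g,q[:1].reshape(1,1),q[1:].reshape(1,1),cv2.INTER_LINEAR)[0,0])
a0=np.radians(180+6.7)
print('knob ring'); 
ths=np.radians(np.arange(0,360,6))
for dx in(0,):
  k=[np.mean([samp(*(K+r*np.array([np.cos(a0-t),np.sin(a0-t)])),.038) for r in np.arange(.004,.009,.001)]) for t in ths]
  print([(int(np.degrees(t)),round(v)) for t,v in zip(ths,k) if v>np.median(k)+20])
  m=[np.mean([samp(*(K+r*np.array([np.cos(a0-t),np.sin(a0-t)])),.04) for r in np.arange(.042,.048,.001)]) for t in ths]
  print('marks',[(int(np.degrees(t)),round(v)) for t,v in zip(ths,m)])
u,v=map(int,pix(f,[*K,.038]));print(u,v)
print('\n'.join(''.join('#' if x<70 else ('+' if x<140 else '.') for x in r) for r in g[v-64:v+40:3,u-66:u+66:2]))
E
python3 kn.py w12.png
```

```text
[0.5672362  0.22438491 0.08736352] [-3.13901561e+00  2.74145564e-03  1.05768704e+00] 0.8184178132965453
knob ring
[(119, 99), (126, 188), (132, 234), (138, 240), (144, 209), (150, 143), (156, 96), (162, 69)]
marks [(0, 33), (6, 118), (12, 238), (18, 237), (24, 237), (29, 237), (36, 237), (42, 237), (48, 237), (54, 237), (59, 237), (66, 236), (72, 237), (78, 236), (84, 235), (90, 235), (96, 229), (102, 237), (108, 237), (114, 238), (119, 238), (126, 59), (132, 145), (138, 238), (144, 238), (150, 238), (156, 240), (162, 239), (168, 240), (174, 239), (180, 238), (186, 238), (192, 238), (198, 238), (204, 238), (210, 237), (216, 237), (222, 237), (228, 237), (234, 237), (239, 150), (246, 117), (252, 90), (258, 31), (264, 98), (270, 110), (276, 26), (282, 18), (288, 117), (294, 117), (300, 117), (306, 117), (312, 118), (318, 118), (324, 117), (330, 118), (336, 49), (342, 20), (348, 107), (354, 109)]
325 262
................................++++++............................
..................................................................
..............................++++..+..+...........
[... 1459 characters left out ...]
#####........++++++...++++++..
......++++++..........++++++++#########+..........+++++++++++++...
.......++++++........+++++++++++..++..........+..+++++++++++++....
.......++++++++++....+++++++++++..+.....+..+++++++++++++++++++....
........++++++++++++++++++++++++++++++++++++++++++++++++++++++....
........+++++++++++++++++++++++++++++++++++++++++++++++++++++++++.
......+++++++++++++++++++++++++++++++++++++++++++++++++++++++++++.
...+++++++++++##+++++++++++++++++++++++++++++++##+++++++++++++++++
.+++++++++++++##+++++++++++++++++++++++++++++++###++++++++++++++++
+++++++++++++###+++++++++++++++++++++++++++++++###++++++++++++++++
+++####++++++####++++++++++++++++++++++++++++++###+++++++####+++++
```

>>> drive_tool([
  [0,0,50,0,0,0,0.33],
  [0,0,110,0,0,0,0.33],
  [-40,30,150,0,0,0,0.33],
  [-90,70,150,0,0,0,0.33],
  [-140,110,150,0,0,0,0.33],
  [-190,150,150,0,0,0,0.33],
  [-220,190,150,0,0,0,0.33],
  [-240,220,150,0,0,0,0.33],
  [-240,220,150,0,0,0,0.33],
  [-240,220,150,0,0,0,0.33],
])

```text
time_s: 43.68
tcp_pos: [0.3287, 0.4441, 0.2382]
orientation: [3.141, 0.002, 1.058]
contact_force: [-0.1, -0.4, 0.0]
gripper_width: 0.0283
```

```bash
python3 - <<'E'
from h import *
f='w12.png';g=cv2.imread('pics/'+f,0);u,v=map(int,pix(f,[.5714,.2252,.038]))
sub=g[v-22:v+12,u-10:u+18];ys,xs=np.where(sub>150)
m=(sub>150).astype(np.uint8);n,l,st,ce=cv2.connectedComponentsWithStats(m);print(st[1:])
# pointer comp = not touching border
for k in range(1,n):
    x,y,ww,h,A=st[k]
    if x>0 and y>0 and x+ww<sub.shape[1] and y+h<sub.shape[0] and A>10:
        ys,xs=np.where(l==k);P=np.array([w(f,a+u-10,b+v-22,.038)[:2] for a,b in zip(xs,ys)]);_,_,V=np.linalg.svd(P-P.mean(0));an=np.degrees(np.arctan2(V[0][1],V[0][0]));print('cw angle',(186.7-an)%180,A)
c=snap('top','t9.png');a=c['img'].astype(int);b=cv2.imread('pics/top2.png').astype(int);d=np.abs(a-b)
for n,r in dict(pump=(400,440,125,178),round=(415,442,238,265),yellow=(245,330,270,395),other=(525,640,140,300)).items(): print(n,d[r[2]:r[3],r[0]:r[1]].mean())
R_=np.radians(6.7);ax=np.array([np.cos(R_),np.sin(R_)]);ay=np.array([-ax[1],ax[0]]);C=np.array([.6037,.0815]);gg=cv2.cvtColor(c['img'],cv2.COLOR_BGR2GRAY)
# lid plate top at z=.104 : edges
for nm,dr,ot,h in(('+x',ax,ay,.09),('-x',-ax,ay,.09),('+y',ay,ax,.065),('-y',-ay,ax,.065)):
  for o in(-.04,.04):
    L=np.arange(-.014,.014,.001);q=np.array([pix('t9.png',[*(C+dr*(h+t)+ot*o),.104]) for t in L],np.float32);vv=cv2.remap(gg,q[:,0],q[:,1],cv2.INTER_LINEAR).ravel();print(nm,o,vv.astype(int))
print(sense()['contact_force'],sense()['time_s'])
E
```

```text
[[26  0  2  4  5]
 [11  5  4 16 64]
 [24 30  4  4 10]]
cw angle 125.7725201216511 64
pump 0.7776729559748428
round 0.7087334247828075
yellow 0.7141960784313726
other 0.776322463768116
+x -0.04 [200 200 200 200 200 200 200 200 201 201 200 201 202 195 179 156 114  69
  68  67  66  65  64  64  64  65  65  65]
+x 0.04 [185 184 184 184 184 184 184 184 184 185 185 184 181 173 152 128  97  65
  59  59  60  61  63  66  68  69  70  70]
-x -0.04 [200 200 200 200 200 200 200 201 201 202 194 168 143 129 114 107 100  82
  67  67  67  67  67  67  68  66  63  62]
-x 0.04 [199 198 198 198 198 198 198 199 199 198 198 189 161 135 104  80  76  70
  70  70  69  69  69  69  69  70  63  54]
+y -0.04 [197 196 196 197 198 199 199 199 198 197 199 202 210 221 230 237 240 241
 237 227 199 140 111 129 157 198 230 239]
+y 0.04 [189 189 189 190 192 194 194 193 192 190 190 192 199 210 220 231 237 238
 235 227 206 161 133 156 182 213 242 244]
-y -0.04 [200 199 198 199 200 200 200 202 203 204 204 201 197 163 130  95  63  57
  58  72  89 100 107 109 110 111 111 111]
-y 0.04 [193 194 194 195 196 197 197 197 197 196 196 195 187 161 137 108  81  65
  52  72  92 101 109 111 111 111 111 111]
[-0.13529544 -1.12070062 -0.957386  ] 43.725
```

```bash
python3 -c "
from station import workorder
print(workorder.job_done())"
```

```text
the job is handed in; nothing more can be done
None
```

I did the whole job in the order asked and handed it in at about 44 s of simulated time. The station gives no verdict, so the results below are from my own checks.

**What was done:**
1. Turned the knob back to the off stop.
2. Slid the tub to the parking place without lifting it.
3. Put all three square bottles in, leaving the round look-alike on the table.
4. Slid the tub back and laid the lid on.
5. Turned the knob up to the long bold mark.

**Last checks:**
- **Knob:** the pointer was at about 2.195 rad; the target is 2.2.
- **Tub:** on the heating place, the bold outline showed evenly on the two sides I could see (-x and -y). I found nothing more than about 1–2 mm off centre.
- **Lid:** it seated at the expected height, and its edges were within about 1 mm of centred and square to the outline.
- **Other items:** the pump bottle, round look-alike and yellow tubs were unchanged in the top camera view.

**What disagreed or went wrong:**
- **Shifted bottle:** one bottle moved sideways inside the tub but stayed upright.
- **Nudge with no effect:** a final 2 mm correction to the tub did not move it. The close-up showed it was already within the outline.
- **Parking place:** I nudged the tub 3 mm there and did not measure it again; before the nudge it was about 4 mm off.
- **Cameras:** the top and wrist cameras differed by 2–7 mm on absolute positions, so I used close-up or relative measurements for the fits.

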